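# Swap drives in push-push docks

## Task

First press the red drive in its dock until the catch lets go, and leave it standing popped up there. Then take the green spare drive from the stand, slide it into the empty dock and press it down until the catch holds it. Press gently - never push a drive down with more than 18 N - and leave everything else on the desk alone.

Things in the scene. Friction and masses are not known exactly. Their poses are not given: they have to be found in the camera images.
- dock_a: Light grey drive dock holding the red drive, red mark on its top and front, fixed to the desk: 116 mm along its x, 64 mm along its y, 78 mm high. Origin: centre of its underside, z up. Push-push catch: a sprung pad in its slot carries the drive; pushed in and let go it is held down, pushed in again and let go it comes up.
- dock_a_mouth (a point): Centre of dock_a's slot mouth, in its top face 78 mm up; axes as the dock's. The upright slot is 73 mm (x) by 18 mm (y), straight-walled from 6 mm below the mouth; above that sloped sides widen it to 83 by 28 mm.
- dock_a_pad: Steel pad in dock_a's slot that carries the drive, 64 by 13 mm; origin: centre of its top face, on which the drive's underside stands. Up, it is 42 mm above dock_a's underside; held, 13 to 25 mm lower than that (differs from dock to dock).
- dock_b: The empty dock, green mark on its top and front: same make, size, frame, slot and catch as dock_a, its pad up at the start. To catch or release, a pad must be pushed 3.5 mm below its held level, i.e. 16 to 28.5 mm below up (differs from dock to dock); a rubber stop starts 1.4 mm after that (about 6 N more per mm) and nothing is gained beyond.
- dock_b_mouth (a point): Centre of dock_b's slot mouth, as for dock_a.
- dock_b_pad: Pad of dock_b, as dock_a's; up at the start. Force to push a pad down: 4 N when up, 8 to 9 N near the stop, plus about 1 N at 20 mm/s; so a press is complete when the push needed climbs to 12 to 14 N. Then lift off.
- stand: Fixed dark grey stand with two slots, 110 mm along x, 150 mm along y, 36 mm high; origin: centre of its underside. Slots 76 by 21 mm, floors 10 mm above the desk, centres at y = +37.5 and -37.5 mm. The green and the white drive stand in them, either way round.
- failed: Red-banded drive cartridge: upright dark box 70 mm along its x (width), 15 mm along its y (thickness), 100 mm tall along z, the top 30 mm coloured red; about 0.09 to 0.18 kg. Origin: centre of its underside. Starts held down in dock_a, its x along the dock's x.
- spare: Green-banded drive cartridge, same size, mass and frame as the red one (origin: centre of its underside); starts upright in a slot of the stand. It fits a dock slot with its x along the dock's x, either way round.
- other: White-banded drive cartridge of the same size, in the other slot of the stand; to be left there. Origin: centre of its underside.
- toy_robot: Small yellow toy robot, about 40 by 60 by 66 mm, a bystander; origin: centre of its underside.
- toy_figure: Small white toy figure on a blue disc, 52 mm across, 64 mm tall, a bystander; origin: centre of its underside.
- tin: Open blue tin box 160 by 110 by 60 mm, a bystander; origin: centre of its underside.
- cooler_fan: Black 80 mm square fan with blue hub, 25 mm high, a bystander; origin: centre of its underside.
- mug: White mug, 80 mm across, 90 mm tall, a bystander; origin: centre of its underside.
- driver: Screwdriver with orange handle, 190 mm long, lying, a bystander; origin: on the desk under its middle.
Things that resemble listed ones, but are neither listed nor needed, are in the scene too. Leave any blue or pink look-alike of the spare alone.

How it is judged:
By the outcome, as a careful person would: the job done as asked, in the order asked, and still so for the second after the job is handed in, with the robot touching nothing.
It also fails if it takes over 64 s, if anything falls off the work surface, if the arm or the gripper's body presses on something with over 40 N, if the wrist force passes 120 N, or if a joint passes its speed limit or range.

## Robot

A 7-joint arm with a two-finger parallel gripper is mounted at the origin on the work surface. World frame = base frame: x ahead of the robot, y to its left, z up, the work surface at z = 0. Lengths are in m, angles in rad, forces in N, time in s.
With the tool pointing down it reaches from about 0.4 to 0.85 m from the base axis. Payload 4.5 kg.
Tool frame: the origin (TCP) lies midway between the tips of the shut fingers; the grasp point (between the pads) lies 19 mm behind it; z points along the fingers, y is the direction in which the jaws open and shut (so a half turn about z gives the same grasp; the last joint's range is limited). The gripper opens to 88 mm and grips with 3 to 60 N. Pads are 18 mm wide; open, the fingers measure 123 mm over their backs; the gripper's body (75 mm by 187 mm) begins 45 mm behind the grasp point.
Start: joints at [-1.306, 0.689, -0.195, 1.565, 0.157, 0.902, -0.215], TCP at [0.143, 0.608, 0.239] pointing down, gripper open.
Joint ranges: [-3.01, 3.01], [-0.46, 2.08], [-1.47, 1.51], [0.13, 2.56], [-1, 4.14], [0.04, 2.09], [-2.66, 2.66]. Speed limits (rad/s): [2.57, 2.57, 3.14, 3.14, 3.14, 3.14, 3.14].

## Interface

Orientations are given as a unit quaternion [x, y, z, w].
In Python, from plant import r gives the robot as it stands. The module is installed in compiled form; this text tells all that it offers.
- The arm moves only by the shell command python3 -m jog 'ROWS' [FORCE]. ROWS is JSON, a list of rows, each an object with "translation": the shift along the tool's x, y, z in units of 40 mm (1.0 is 40 mm), a list of three; "twist": the turn about the tool's z in units of 6 degrees (1.0 is 6 degrees); "claw": the opening in per cent of the stroke, from 0 (shut) to 100 (fully open). A call has 1 to 20 rows; each row shifts and turns the commanded pose from where the row before left it, along the tool's axes as they then stand; what a row does not reach is not made up. A row lasts 1/12 s, in which the tool goes at most 41.7 mm and 7.16 degrees, less where a joint would pass 70% of its speed; a pose out of reach is approached as far as the arm can. A call is refused whole if a number of a shift passes 1 or a number of a turn 1, either way. A call with a gripper value outside its range is refused whole. The fingers move at their own pace and stop on an object; FORCE is the grip in N (left out, the last holds). Time passes only in rows, so rows that do not move let the fingers close. It gives the time, the measured TCP pose, the force and the opening at its end, in the units of the state.
- r.get_state(): the state, without advancing time (a new reading comes with each control period).
- r.snapshot(name): name is "scene" or "top" or "wrist"; returns a dict with "img" (400x640x3 uint8, red, green, blue), "fx", "fy", "cx", "cy" (pixels), "origin" and "rotation" of the camera in the world; the wrist camera has in their place "T_tool_cam" (4x4, takes a point from camera to tool coordinates, whose origin is the TCP and whose axes are the flange's). Camera axes: x right, y up, looking along -z (the intrinsics and any distortion apply to the point x, -y, -z); pixel columns grow to the right and rows downward; lengths in m; the calibration is good to about 2 mm. A picture is of the moment at which its call begins: read the wrist's pose just before it. There is no depth.
- r.finish_job(): hands the job in, once; it reports no verdict.
Trained networks look in the newest picture that a camera, given by its name, has taken for a name from the list of things; names that differ only in an ending like _2 or _b are one class to them, and where a whole thing is asked for, a point or a joint stands for the part that bears it (a point fixed in the world has none). Each returns a list of dicts, best first, with "confidence" (0 to 1); they miss things now and then, are a little off and sometimes report something else, mostly with a low value. They report only what shows in the picture. A call takes as long as a camera call. They do not tell look-alikes from the thing itself.
- r.spot_in(label, camera): "rect" ([left, top, right, bottom] in pixels, round what is visible of it).
- r.spot_point(label, camera): "location" ([row, column] in pixels: a listed point, or the origin of a listed thing).
The state is a dict: "clock": time; "q": joint angles; "qd": joint speeds; "joint_torque": joint torques, N m; "tool_pos": TCP position; "eef_rot": TCP orientation; "contact_force": force on the tool from outside, world axes, zero at the start; "moment": the same for the moment, N m; "opening": opening from 0.0 (shut) to 1.0 (fully open).
Only numpy, scipy, OpenCV 4.12 (cv2) and the standard library are available. Lean on these libraries where they do the work, as an engineer would, in place of code of your own. Each camera call takes 0.05 s, during which the arm holds its last target. There are 200 camera calls.

## Working session

There is one attempt and no reset: what is moved stays moved. The work goes in short steps, Python scripts to look and compute and a shell command to move; the robot and the scene stay as the last step left them, time stands still between calls to the robot, and variables do not carry over. Pictures are saved under pics/ and viewed, about 8 in all and at most 12, crops included, and the job is handed in when it is done.

```bash
mkdir -p pics; python3 - <<'E'
from plant import r
import cv2,numpy as np
s=r.get_state();print(s['clock'],s['tool_pos'],s['eef_rot'],s['opening'],s['contact_force'])
for c in ['scene','top']:
    p=r.snapshot(c);cv2.imwrite(f'pics/{c}0.png',p['img'][:,:,::-1]);print(c,{k:np.round(v,4).tolist() for k,v in p.items() if k!='img'})
    for l in ['dock_a','stand','spare','failed','dock_a_mouth']:
        print(l,[(np.round(d['location']).tolist(),round(d['confidence'],2)) for d in r.spot_point(l,c)][:5])
E
```

```text
0.0 [0.14285365 0.60780788 0.23791226] [ 1.15098735e-01  9.93353645e-01 -9.02732989e-04 -5.31733877e-05] 1.001964298602338 [ 0.65669025 -0.80089906  1.03417153]
scene {'fx': 460.5697, 'fy': 460.5697, 'cx': 320.9541, 'cy': 196.1384, 'origin': [1.0456, -0.821, 0.9196], 'rotation': [0.4023, 0.1045, 0.2111, 0.8847]}
dock_a [([167.0, 345.0], 0.74), ([249.0, 380.0], 0.68)]
stand [([283.0, 250.0], 0.84), ([223.0, 300.0], 0.52), ([290.0, 240.0], 0.4)]
spare [([290.0, 240.0], 0.83), ([255.0, 219.0], 0.78), ([331.0, 214.0], 0.72)]
failed [([220.0, 298.0], 0.72)]
dock_a_mouth [([203.0, 296.0], 0.83)]
top {'fx': 392.5785, 'fy': 392.5785, 'cx': 319.7687, 'cy': 201.517, 'origin': [0.3591, 0.0535, 1.3314], 'rotation': [-0.0575, 0.0627, 0.7085, -0.7006]}
dock_a [([215.0, 251.0], 0.93), ([213.0, 337.0], 0.83), ([168.0, 226.0], 0.27)]
stand [([215.0, 406.0], 0.64)]
spare [([217.0, 421.0], 0.83), ([255.0, 393.0], 0.77), ([211.0, 450.0], 0.56)]
failed [([215.0, 338.0], 0.68)]
dock_a_mouth [([212.0, 339.0], 0.73)]
```

View pics/scene0.png

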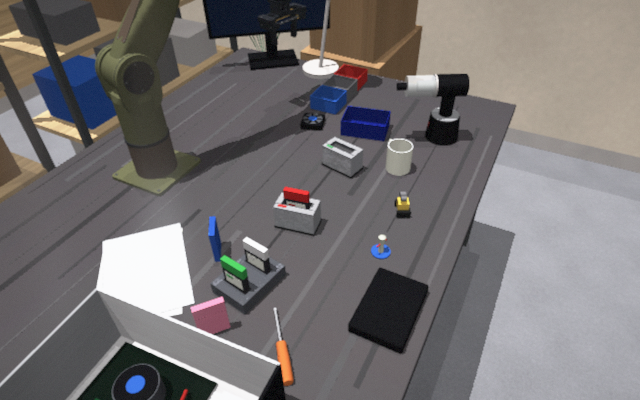

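View pics/top0.png

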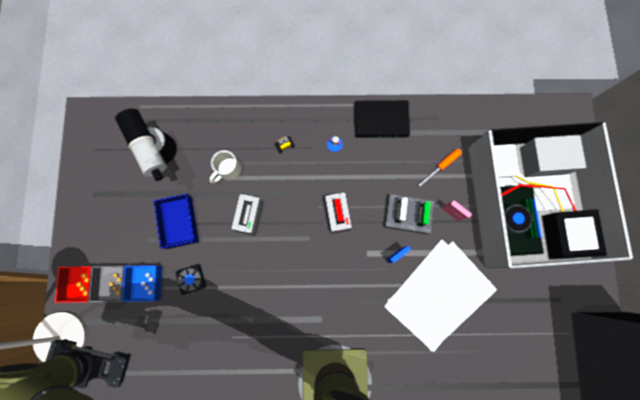

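The scene shows the red drive in dock_a at (297,205), the green spare (235,270) and white drive (257,255) in the stand, and the empty dock at (342,155). The blue (214,238) and pink (210,316) look-alikes stay untouched. In the top view dock_a is at (338,212), dock_b at (247,214) and green at (426,212).

```bash
cat > h.py <<'E'
from plant import r
import cv2,numpy as np
from scipy.spatial.transform import Rotation as R
def cam(c):
    s=r.get_state();p=r.snapshot(c)
    if c=='wrist':
        T=np.array(p['T_tool_cam']);Rt=R.from_quat(s['eef_rot']).as_matrix()
        o=Rt@T[:3,3]+s['tool_pos'];M=Rt@T[:3,:3]
    else: o=np.array(p['origin']);M=R.from_quat(p['rotation']).as_matrix()
    return p,o,M
def ray(C,uv,z):
    p,o,M=C;u,v=uv
    d=M@np.array([(u-p['cx'])/p['fx'],-(v-p['cy'])/p['fy'],-1]);return o+d*(z-o[2])/d[2]
def proj(C,X):
    p,o,M=C;c=M.T@(np.array(X)-o);return p['cx']+p['fx']*c[0]/-c[2],p['cy']-p['fy']*c[1]/-c[2]
def hsv(C,lo,hi):
    m=cv2.inRange(cv2.cvtColor(C[0]['img'],cv2.COLOR_RGB2HSV),np.array(lo),np.array(hi))
    return m
def blobs(m,amin):
    return sorted([c for c in cv2.findContours(m,cv2.RETR_EXTERNAL,cv2.CHAIN_APPROX_NONE)[0] if cv2.contourArea(c)>amin],key=lambda c:-cv2.contourArea(c))
def rectw(C,c,z):
    P=np.array([ray(C,q,z)[:2] for q in c.reshape(-1,2)],np.float32)
    (cx,cy),(w,h),a=cv2.minAreaRect(P)
    if w<h:w,h,a=h,w,a+90
    return np.round([cx,cy,w,h],4).tolist(),round((a+90)%180-90,1)   # centre, long, short, angle of long axis
def st():
    s=r.get_state();e=R.from_quat(s['eef_rot']).as_matrix()
    print('t',round(s['clock'],2),'tcp',np.round(s['tool_pos'],4),'yaw(tool y)',round(np.degrees(np.arctan2(e[1,1],e[0,1])),2),'z',np.round(e[:,2],3),'F',np.round(s['contact_force'],1),'op',round(s['opening'],3))
    return s,e
E
python3 - <<'E'
from h import *
C=cam('top')
for n,lo,hi,z in [('red',(0,150,90),(8,255,255),.123),('green',(50,120,60),(75,255,255),.11),('lightgrey',(0,0,120),(179,40,215),.078)]:
    print(n)
    for c in blobs(hsv(C,lo,hi),60)[:9]: print(cv2.boundingRect(c),cv2.contourArea(c),rectw(C,c,z))
S=cv2.resize(C[0]['img'][180:250,220:450],None,fx=3.4,fy=3.4,interpolation=cv2.INTER_CUBIC)
cv2.imwrite('pics/topcrop.png',S[:,:,::-1])
st()
E
```

```text
red
(55, 266, 36, 37) 1125.5 ([0.3237, 0.789, 0.1059, 0.0991], -0.7)
(334, 199, 9, 23) 105.0 ([0.5394, -0.0138, 0.0707, 0.0185], 8.9)
(502, 184, 42, 12) 78.5 ([0.6058, -0.5932, 0.1352, 0.0232], -77.7)
green
(422, 202, 9, 23) 121.0 ([0.529, -0.2904, 0.0728, 0.0216], -11.4)
lightgrey
(0, 0, 620, 248) 65681.0 ([0.8666, 0.0862, 2.1569, 0.8693], 89.6)
(219, 239, 278, 114) 7152.0 ([0.2313, -0.0862, 0.8467, 0.3287], -78.8)
(534, 135, 53, 37) 1549.0 ([0.731, -0.7575, 0.1596, 0.1178], -86.6)
(209, 150, 256, 37) 1383.5 ([0.6852, -0.0144, 0.8362, 0.1094], 88.3)
(488, 122, 145, 147) 1216.0 ([0.5948, -0.7368, 0.4612, 0.4034], 3.4)
(386, 194, 48, 39) 899.5 ([0.5338, -0.2482, 0.1443, 0.106], 79.4)
(128, 128, 37, 47) 879.0 ([0.7563, 0.6021, 0.1311, 0.1184], 30.3)
(231, 194, 29, 39) 742.0 ([0.5407, 0.2844, 0.1216, 0.0693], -12.0)
(325, 192, 27, 40) 739.0 ([0.5424, -0.0156, 0.1216, 0.0695], 9.4)
t 0.65 tcp [0.143  0.6085 0.2388] yaw(tool y) 76.78 z [ 0.  0. -1.] F [ 0.5 -0.7  0.1] op 0.999
```

View pics/topcrop.png

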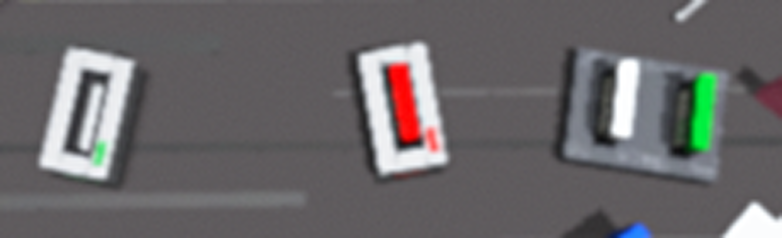

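The crop confirms it: dock_b is at left with its pad up, dock_a is in the middle with red standing in it, and green is in the right slot of the stand. All measured sizes match (dock 0.12 x 0.069). I'll move over dock_a with the fingers shut.

```bash
python3 -m jog '[{"translation":[-0.7,-0.68,0],"twist":0,"claw":0},{"translation":[-0.7,-0.68,0],"twist":0,"claw":0},{"translation":[-0.7,-0.68,0],"twist":0,"claw":0},{"translation":[-0.7,-0.68,0],"twist":0,"claw":0},{"translation":[-0.7,-0.68,0],"twist":0,"claw":0},{"translation":[-0.7,-0.68,0],"twist":0,"claw":0},{"translation":[-0.7,-0.68,0],"twist":0,"claw":0},{"translation":[-0.7,-0.68,0],"twist":0,"claw":0},{"translation":[-0.7,-0.68,0],"twist":0,"claw":0},{"translation":[-0.7,-0.68,0],"twist":0,"claw":0},{"translation":[-0.7,-0.68,0],"twist":0,"claw":0},{"translation":[-0.7,-0.68,0],"twist":0,"claw":0},{"translation":[-0.7,-0.68,0],"twist":0,"claw":0},{"translation":[-0.7,-0.68,0],"twist":0,"claw":0},{"translation":[-0.7,-0.68,0],"twist":0,"claw":0},{"translation":[-0.7,-0.68,0],"twist":0,"claw":0},{"translation":[-0.7,-0.68,0],"twist":0,"claw":0},{"translation":[-0.7,-0.68,0],"twist":0,"claw":0},{"translation":[-0.7,-0.68,0],"twist":0,"claw":0}]' 30
python3 - <<'E'
from h import *
st();print(np.round(r.snapshot('wrist')['T_tool_cam'],3))
E
```

```text
clock: 2.23
tool_pos: [0.5435, -0.0183, 0.2389]
eef_rot: [0.115, 0.993, 0.0, 0.0]
contact_force: [1.0, -0.3, -0.7]
opening: 0.008
t 2.23 tcp [ 0.5435 -0.0183  0.2389] yaw(tool y) 76.76 z [ 0.  0. -1.] F [ 1.  -0.3 -0.7] op 0.008
[[ 0.     0.955  0.296  0.077]
 [ 1.    -0.     0.001  0.   ]
 [ 0.001  0.296 -0.955 -0.146]
 [ 0.     0.     0.     1.   ]]
```

```bash
python3 -m jog '[{"translation":[0,0,0],"twist":-0.92,"claw":0},{"translation":[0,0,0],"twist":-0.92,"claw":0},{"translation":[0,0,0],"twist":-0.93,"claw":0},{"translation":[0,0,0],"twist":-0.93,"claw":0},{"translation":[0,0,0],"twist":0,"claw":0}]' >/dev/null
python3 - <<'E'
from h import *
st();C=cam('wrist')
for c in blobs(hsv(C,(0,150,60),(8,255,255)),200)[:4]: print(cv2.boundingRect(c),cv2.contourArea(c),rectw(C,c,.123))
cv2.imwrite('pics/w1.png',C[0]['img'][:,:,::-1])
E
```

```text
t 2.7 tcp [ 0.5426 -0.0163  0.2387] yaw(tool y) 99.1 z [ 0.  0. -1.] F [ 0.1  0.1 -0.5] op 0.004
(309, 149, 19, 81) 1286.0 ([0.5392, -0.0164, 0.0731, 0.0157], 9.6)
```

View pics/w1.png

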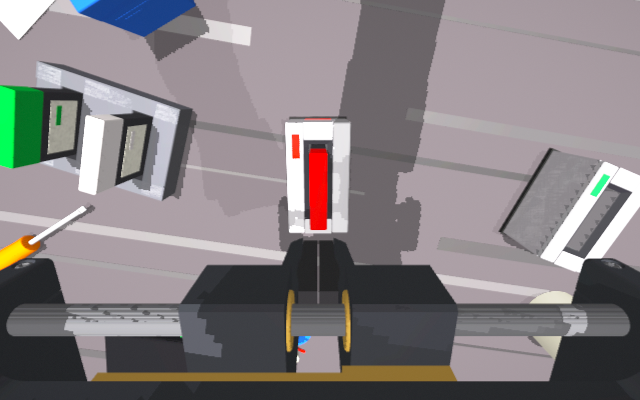

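The image shows red at (318,190) in dock_a, directly below the fingers, at 9.6° and roughly 70 x 15 mm. I'll descend and press, with the tips already 2 mm from its centre.

```bash
python3 -m jog '[{"translation":[0.05,0,0.7],"twist":0,"claw":0},{"translation":[0,0,0.7],"twist":0,"claw":0},{"translation":[0,0,0.6],"twist":0,"claw":0},{"translation":[0,0,0.4],"twist":0,"claw":0},{"translation":[0,0,0.1],"twist":0,"claw":0},{"translation":[0,0,0],"twist":0,"claw":0}]'
python3 -m jog '[{"translation":[0,0,0.05],"twist":0,"claw":0},{"translation":[0,0,0.05],"twist":0,"claw":0}]'
python3 -m jog '[{"translation":[0,0,0.05],"twist":0,"claw":0},{"translation":[0,0,0],"twist":0,"claw":0}]'
```

```text
clock: 3.25
tool_pos: [0.54, -0.0165, 0.1379]
eef_rot: [-0.078, 0.997, -0.0, -0.001]
contact_force: [-0.6, -0.8, 0.3]
opening: 0.006
clock: 3.42
tool_pos: [0.5417, -0.0165, 0.1358]
eef_rot: [-0.078, 0.997, -0.0, 0.001]
contact_force: [-0.9, 0.9, -0.1]
opening: 0.005
clock: 3.58
tool_pos: [0.541, -0.0167, 0.1332]
eef_rot: [-0.078, 0.997, -0.0, 0.0]
contact_force: [0.2, 0.3, -0.4]
opening: 0.008
```

```bash
python3 -m jog '[{"translation":[0,0,0.05],"twist":0,"claw":0},{"translation":[0,0,0.05],"twist":0,"claw":0}]'|grep -E 'pos|force'
python3 -m jog '[{"translation":[0,0,0.05],"twist":0,"claw":0},{"translation":[0,0,0],"twist":0,"claw":0}]'|grep -E 'pos|force'
python3 -m jog '[{"translation":[0,0,0.05],"twist":0,"claw":0},{"translation":[0,0,0],"twist":0,"claw":0}]'|grep -E 'pos|force'
```

```text
tool_pos: [0.5409, -0.0167, 0.129]
contact_force: [-0.2, -0.3, -0.9]
tool_pos: [0.5404, -0.0167, 0.1263]
contact_force: [-0.1, 0.3, -0.1]
tool_pos: [0.5405, -0.0166, 0.1244]
contact_force: [-0.2, -0.3, -0.6]
```

```bash
for i in 1; do :; done; python3 -m jog '[{"translation":[0,0,0.05],"twist":0,"claw":0},{"translation":[0,0,0],"twist":0,"claw":0}]'|grep -E 'pos|force'
python3 -m jog '[{"translation":[0,0,0.05],"twist":0,"claw":0},{"translation":[0,0,0],"twist":0,"claw":0}]'|grep -E 'pos|force'
```

```text
tool_pos: [0.5408, -0.0167, 0.1228]
contact_force: [-0.3, 0.5, 3.9]
tool_pos: [0.5408, -0.0167, 0.1209]
contact_force: [-1.4, -0.4, 6.0]
```

```bash
python3 -m jog '[{"translation":[0,0,0.04],"twist":0,"claw":0},{"translation":[0,0,0],"twist":0,"claw":0}]'|grep -E 'pos|force'
```

```text
tool_pos: [0.5408, -0.0167, 0.1193]
contact_force: [-1.2, -0.9, 5.1]
```

```bash
python3 -m jog '[{"translation":[0,0,0.03],"twist":0,"claw":0},{"translation":[0,0,0],"twist":0,"claw":0}]'|grep -E 'pos|force'
```

```text
tool_pos: [0.5408, -0.0167, 0.1182]
contact_force: [-0.6, 0.0, 5.7]
```

```bash
python3 -m jog '[{"translation":[0,0,0.025],"twist":0,"claw":0},{"translation":[0,0,0],"twist":0,"claw":0}]'|grep -E 'pos|force'
```

```text
tool_pos: [0.5409, -0.0167, 0.1175]
contact_force: [-2.3, -0.1, 8.9]
```

```bash
python3 -m jog '[{"translation":[0,0,0.02],"twist":0,"claw":0},{"translation":[0,0,0],"twist":0,"claw":0}]'|grep -E 'pos|force'
```

```text
tool_pos: [0.5409, -0.0168, 0.117]
contact_force: [-1.8, -0.0, 11.6]
```

```bash
python3 -m jog '[{"translation":[0,0,0.01],"twist":0,"claw":0},{"translation":[0,0,0],"twist":0,"claw":0}]'|grep -E 'pos|force'
```

```text
tool_pos: [0.5409, -0.0168, 0.1168]
contact_force: [-2.8, -0.2, 11.3]
```

```bash
python3 -m jog '[{"translation":[0,0,-0.15],"twist":0,"claw":0},{"translation":[0,0,-0.15],"twist":0,"claw":0},{"translation":[0,0,-0.15],"twist":0,"claw":0},{"translation":[0,0,-0.2],"twist":0,"claw":0},{"translation":[0,0,-0.2],"twist":0,"claw":0},{"translation":[0,0,-0.6],"twist":0,"claw":0},{"translation":[0,0,-0.9],"twist":0,"claw":0},{"translation":[0,0,-0.9],"twist":0,"claw":100},{"translation":[0,0,-0.9],"twist":0,"claw":100}]'
python3 - <<'E'
from h import *
st();C=cam('wrist')
for c in blobs(hsv(C,(0,150,60),(8,255,255)),200)[:4]: print(cv2.boundingRect(c),cv2.contourArea(c),rectw(C,c,.142),rectw(C,c,.123))
for c in blobs(hsv(C,(50,120,40),(75,255,255)),100)[:4]: print(cv2.boundingRect(c),cv2.contourArea(c),rectw(C,c,.11))
C=cam('scene')
cv2.imwrite('pics/s1.png',cv2.resize(C[0]['img'][120:300,180:400],None,fx=3,fy=3)[:,:,::-1])
E
```

```text
clock: 6.0
tool_pos: [0.54, -0.0165, 0.2836]
eef_rot: [-0.078, 0.997, 0.0, -0.0]
contact_force: [1.5, -0.8, -0.8]
opening: 0.129
t 6.0 tcp [ 0.54   -0.0165  0.2836] yaw(tool y) 99.0 z [-0.001  0.001 -1.   ] F [ 1.5 -0.8 -0.8] op 0.129
(309, 148, 18, 75) 1084.0 ([0.5396, -0.0164, 0.0736, 0.0159], 9.4) ([0.5446, -0.0156, 0.0785, 0.017], 9.4)
(37, 91, 42, 72) 2540.5 ([0.5292, -0.2853, 0.077, 0.0374], -8.5)
```

View pics/s1.png

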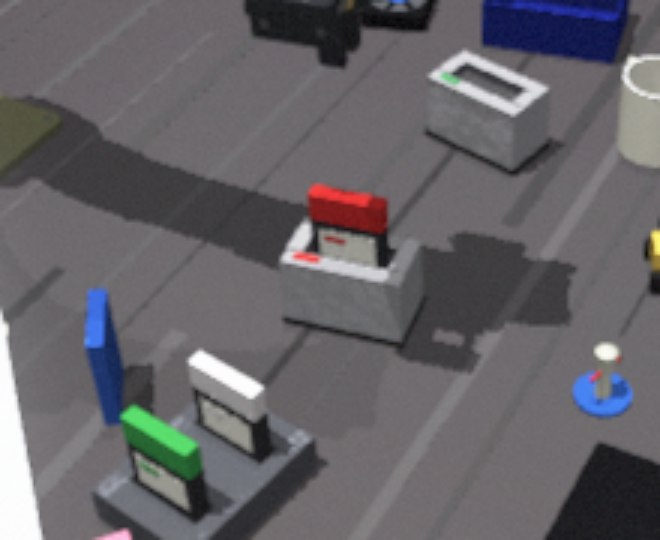

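Red now stands higher, with its label showing at (345,240), so it has popped up. Next I'll go over the spare and look closely.

```bash
python3 -m jog '[{"translation":[0.17,-0.84,0],"twist":0,"claw":100},{"translation":[0.17,-0.84,0],"twist":0,"claw":100},{"translation":[0.17,-0.84,0],"twist":0,"claw":100},{"translation":[0.17,-0.84,0],"twist":0,"claw":100},{"translation":[0.17,-0.84,0],"twist":0,"claw":100},{"translation":[0.17,-0.84,0],"twist":0,"claw":100},{"translation":[0.17,-0.84,0],"twist":0,"claw":100},{"translation":[0.17,-0.84,0],"twist":0,"claw":100},{"translation":[0,0,0.4],"twist":0.82,"claw":100},{"translation":[0,0,0.4],"twist":0.82,"claw":100},{"translation":[0,0,0.4],"twist":0.82,"claw":100},{"translation":[0,0,0.4],"twist":0.82,"claw":100},{"translation":[0,0,0],"twist":0,"claw":100}]' >/dev/null
python3 - <<'E'
from h import *
st();C=cam('wrist')
for c in blobs(hsv(C,(50,120,40),(75,255,255)),100)[:4]: print(cv2.boundingRect(c),cv2.contourArea(c),rectw(C,c,.11))
cv2.imwrite('pics/w2.png',C[0]['img'][:,:,::-1])
E
```

```text
t 7.18 tcp [ 0.5264 -0.2897  0.2143] yaw(tool y) 79.19 z [-0.007  0.003 -1.   ] F [-0.3  0.9  0. ] op 1.004
(303, 158, 21, 85) 1469.0 ([0.528, -0.2936, 0.075, 0.0161], -8.6)
```

View pics/w2.png

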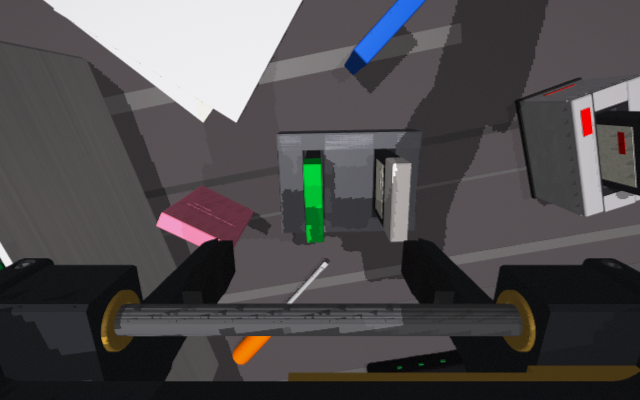

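Green is at (313,200), standing upright. The blob also includes a sliver of its robot-side end face, so I've shifted the centre 2.5 mm. White stands at (398,200), so I'll open the jaws only half way.

```bash
python3 -m jog '[{"translation":[-0.11,-0.09,0],"twist":-0.2,"claw":50},{"translation":[0,0,0],"twist":0,"claw":50},{"translation":[0,0,0.3],"twist":0,"claw":50},{"translation":[0,0,0.6],"twist":0,"claw":50},{"translation":[0,0,0.6],"twist":0,"claw":50}]'
python3 - <<'E'
from h import *
st();C=cam('wrist')
for c in blobs(hsv(C,(50,120,40),(75,255,255)),100)[:4]: print(cv2.boundingRect(c),rectw(C,c,.11))
E
```

```text
clock: 7.65
tool_pos: [0.5342, -0.2959, 0.159]
eef_rot: [0.082, 0.997, -0.001, 0.002]
contact_force: [-0.1, -0.4, -0.3]
opening: 0.648
t 7.65 tcp [ 0.5342 -0.2959  0.159 ] yaw(tool y) 80.55 z [ 0.005 -0.002 -1.   ] F [-0.1 -0.4 -0.3] op 0.648
(307, 156, 25, 106) ([0.527, -0.2936, 0.0745, 0.0155], -8.7)
```

```bash
python3 -m jog '[{"translation":[0,0,0],"twist":0,"claw":50},{"translation":[0,0,0],"twist":0,"claw":50}]'
python3 - <<'E'
from h import *
st();C=cam('wrist')
for c in blobs(hsv(C,(50,120,40),(75,255,255)),100)[:4]: print(cv2.boundingRect(c),rectw(C,c,.11))
E
```

```text
clock: 7.87
tool_pos: [0.5333, -0.2954, 0.1589]
eef_rot: [0.083, 0.997, -0.0, 0.001]
contact_force: [0.4, 0.2, -0.5]
opening: 0.503
t 7.87 tcp [ 0.5333 -0.2954  0.1589] yaw(tool y) 80.52 z [ 0.002 -0.    -1.   ] F [ 0.4  0.2 -0.5] op 0.503
(306, 159, 25, 106) ([0.5279, -0.2939, 0.0749, 0.0154], -8.8)
```

```bash
python3 -m jog '[{"translation":[0.07,0.03,0.3],"twist":-0.1,"claw":50},{"translation":[0,0,0.6],"twist":0,"claw":50},{"translation":[0,0,0.6],"twist":0,"claw":50},{"translation":[0,0,0.5],"twist":0,"claw":50},{"translation":[0,0,0.2],"twist":0,"claw":50},{"translation":[0,0,0],"twist":0,"claw":50}]'
python3 -m jog '[{"translation":[0,0,0],"twist":0,"claw":0},{"translation":[0,0,0],"twist":0,"claw":0},{"translation":[0,0,0],"twist":0,"claw":0},{"translation":[0,0,0],"twist":0,"claw":0},{"translation":[0,0,0],"twist":0,"claw":0},{"translation":[0,0,0],"twist":0,"claw":0}]' 30
```

```text
clock: 8.42
tool_pos: [0.5299, -0.2933, 0.0693]
eef_rot: [0.077, 0.997, 0.0, -0.0]
contact_force: [0.5, -0.1, 0.5]
opening: 0.502
clock: 8.92
tool_pos: [0.5305, -0.2937, 0.0706]
eef_rot: [0.078, 0.997, -0.0, 0.001]
contact_force: [-0.6, -0.4, 5.5]
opening: 0.171
```

```bash
python3 -m jog '[{"translation":[0,0,-0.15],"twist":0,"claw":0},{"translation":[0,0,-0.3],"twist":0,"claw":0},{"translation":[0,0,-0.5],"twist":0,"claw":0},{"translation":[0,0,-0.7],"twist":0,"claw":0},{"translation":[0,0,-0.8],"twist":0,"claw":0},{"translation":[0,0,-0.8],"twist":0,"claw":0},{"translation":[0,0,-0.8],"twist":0,"claw":0},{"translation":[0,0,-0.5],"twist":0,"claw":0},{"translation":[0,0,-0.2],"twist":0,"claw":0},{"translation":[0,0,0],"twist":0,"claw":0}]'
```

```text
clock: 9.75
tool_pos: [0.5308, -0.2936, 0.2621]
eef_rot: [0.078, 0.997, -0.001, 0.002]
contact_force: [0.6, -0.9, -1.9]
opening: 0.168
```

```bash
python3 -m jog '[{"translation":[0.06,0.4,0],"twist":0,"claw":0},{"translation":[0.1,0.7,0],"twist":0,"claw":0},{"translation":[0.13,0.9,0],"twist":0,"claw":0},{"translation":[0.13,0.9,0],"twist":0,"claw":0},{"translation":[0.13,0.9,0],"twist":0,"claw":0},{"translation":[0.13,0.9,0],"twist":0,"claw":0},{"translation":[0.13,0.9,0],"twist":0,"claw":0},{"translation":[0.13,0.9,0],"twist":0,"claw":0},{"translation":[0.13,0.9,0],"twist":0,"claw":0},{"translation":[0.13,0.9,0],"twist":0,"claw":0},{"translation":[0.13,0.9,0],"twist":0,"claw":0},{"translation":[0.13,0.9,0],"twist":0,"claw":0},{"translation":[0.13,0.9,0],"twist":0,"claw":0},{"translation":[0.13,0.9,0],"twist":0,"claw":0},{"translation":[0.13,0.9,0],"twist":0,"claw":0},{"translation":[0.12,0.8,0],"twist":0.25,"claw":0},{"translation":[0.1,0.7,0],"twist":0.25,"claw":0},{"translation":[0,0,0],"twist":0,"claw":0},{"translation":[0,0,0],"twist":0,"claw":0},{"translation":[0,0,0],"twist":0,"claw":0}]'
python3 - <<'E'
from h import *
st();C=cam('wrist')
cv2.imwrite('pics/w3.png',C[0]['img'][:,:,::-1])
m=hsv(C,(0,0,140),(179,60,255))
for c in blobs(m,300)[:6]: print(cv2.boundingRect(c),cv2.contourArea(c),rectw(C,c,.078))
E
```

```text
clock: 11.42
tool_pos: [0.5367, 0.2831, 0.258]
eef_rot: [0.104, 0.995, -0.002, -0.001]
contact_force: [-0.5, 0.0, -1.4]
opening: 0.167
t 11.42 tcp [0.5367 0.2831 0.258 ] yaw(tool y) 78.1 z [-0.003 -0.003 -1.   ] F [-0.5  0.  -1.4] op 0.167
(0, 0, 640, 304) 141522.0 ([0.5323, 0.2898, 0.7355, 0.3276], 78.3)
(480, 312, 113, 69) 5394.0 ([0.8132, 0.5087, 0.1308, 0.1077], 78.3)
(75, 336, 82, 45) 2776.5 ([0.7215, -0.0263, 0.0974, 0.0722], 78.3)
(334, 336, 26, 36) 721.0 ([0.7748, 0.2711, 0.0565, 0.0333], -11.6)
(276, 339, 27, 34) 427.5 ([0.7627, 0.1939, 0.0527, 0.0346], -8.5)
```

View pics/w3.png

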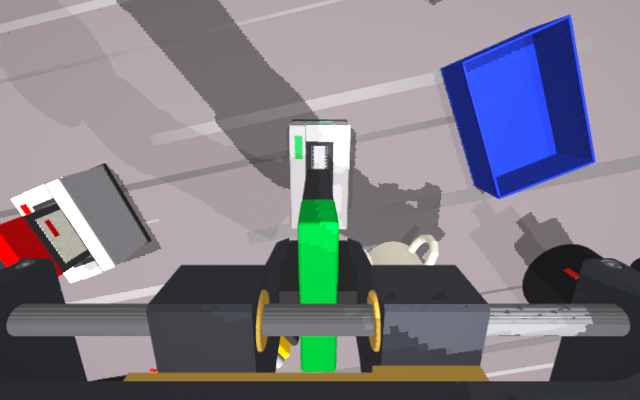

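The dock_b top face spans about (291..351, 124..230) and is lined up with the green drive held at column 319. I'll check the edges numerically.

```bash
python3 - <<'E'
from h import *
s,e=st();C=cam('wrist');T=lambda P:e.T@(np.array(P)-s['tool_pos'])*1000
g=cv2.cvtColor(C[0]['img'],cv2.COLOR_RGB2GRAY)
print('row140',g[140,284:358:1].tolist());print('col296',g[114:132,298].tolist(),g[222:246,298].tolist());print('col345',g[114:132,345].tolist())
for uv in [(290,123),(350,123),(290,228),(350,228)]: print(uv,np.round(ray(C,uv,.078),4),np.round(T(ray(C,uv,.078)),1))
# green top face back edge: z = tcp+.04
m=hsv(C,(50,120,40),(75,255,255));c=blobs(m,500)[0];print(cv2.boundingRect(c))
for uv in [(319,200),(319,218),(300,218),(338,218)]:
  print(uv,[np.round(T(ray(C,uv,s['tool_pos'][2]+h)),1).tolist() for h in (.04,.01)])
for l in ('dock_b_mouth','dock_b'):
  print(l,[(np.round(d['location'],1).tolist(),round(d['confidence'],2),np.round(ray(C,d['location'][::-1],.078 if 'm' in l else 0),4).tolist()) for d in r.spot_point(l,'wrist')][:3])
C2=cam('top')
m=hsv(C2,(0,0,150),(179,40,255))
for c in blobs(m[150:250,200:300],200)[:3]: c=c+np.array([200,150]);print(cv2.boundingRect(c),rectw(C2,c,.078))
E
```

```text
t 11.47 tcp [0.5371 0.2824 0.2584] yaw(tool y) 78.01 z [-0.002 -0.003 -1.   ] F [ 0.2 -1.3 -1.1] op 0.168
row140 [112, 111, 112, 102, 97, 134, 208, 234, 238, 237, 230, 193, 167, 167, 167, 167, 167, 167, 192, 233, 241, 206, 143, 166, 180, 181, 180, 180, 180, 181, 181, 181, 182, 181, 253, 253, 251, 254, 255, 255, 255, 255, 255, 255, 255, 255, 255, 255, 255, 244, 255, 255, 255, 255, 255, 255, 255, 255, 255, 255, 255, 255, 255, 255, 255, 255, 215, 102, 102, 102, 102, 103, 144, 158]
col296 [113, 112, 111, 111, 95, 64, 89, 126, 131, 131, 158, 215, 238, 240, 239, 239, 239, 239] [132, 132, 127, 130, 134, 136, 131, 128, 128, 126, 132, 132, 131, 132, 138, 137, 138, 137, 116, 113, 105, 101, 101, 102]
col345 [175, 175, 176, 175, 147, 96, 92, 150, 158, 157, 178, 254, 255, 255, 255, 255, 255, 255]
(290, 123) [0.4748 0.2657 0.078 ] [ 57.3 -28.7 180.6]
(350, 123) [0.4875 0.3261 0.078 ] [ 57.3  33.  180.4]
(290, 228) [0.588  0.2385 0.078 ] [-59.1 -31.8 180.4]
(350, 228) [0.6021 0.3054 0.078 ] [-59.   36.6 180.2]
(297, 199, 42, 105)
(319, 200) [[43.8, 0.6, -39.9], [34.3, 0.7, -10.0]]
(319, 218) [[36.8, 0.6, -40.0], [25.4, 0.7, -10.0]]
(300, 218) [[36.8, -6.4, -39.9], [25.4, -8.2, -9.9]]
(338, 218) [[36.8, 7.6, -40.0], [25.5, 9.7, -10.0]]
dock_b_mouth [([177.5, 319.9], 0.74, [0.5373, 0.284, 0.078])]
dock_b [([210.9, 109.6], 0.75, [0.5415, -0.0156, 0.0]), ([168.4, 318.8], 0.71, [0.5429, 0.2815, 0.0])]
(212, 150, 25, 24) ([0.7175, 0.3505, 0.0845, 0.0599], 42.1)
```

```bash
python3 -m jog '[{"translation":[-0.045,0.035,0.3],"twist":0,"claw":0},{"translation":[0,0,0.7],"twist":0,"claw":0},{"translation":[0,0,0.8],"twist":0,"claw":0},{"translation":[0,0,0.7],"twist":0,"claw":0},{"translation":[0,0,0.3],"twist":0,"claw":0},{"translation":[0,0,0],"twist":0,"claw":0},{"translation":[0,0,0],"twist":0,"claw":0}]'
python3 - <<'E'
from h import *
C=cam('wrist');cv2.imwrite('pics/w4.png',cv2.resize(C[0]['img'][80:330,220:420],None,fx=2.4,fy=2.4)[:,:,::-1])
E
```

```text
clock: 12.25
tool_pos: [0.5396, 0.2856, 0.1476]
eef_rot: [0.104, 0.995, -0.0, -0.0]
contact_force: [-0.2, 1.0, -0.2]
opening: 0.167
```

View pics/w4.png

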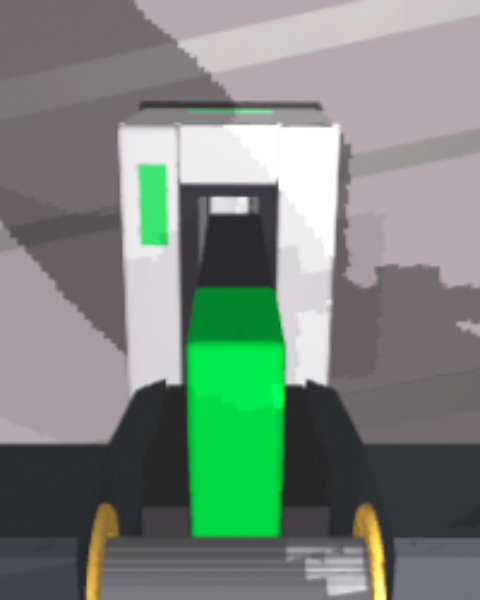

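The drive's foot (columns 207–262) is about 1.3 mm right of the slot mouth's centre (180–278), and the gap at the back is right. I'll correct y and insert.

```bash
python3 -m jog '[{"translation":[0,-0.035,0],"twist":0,"claw":0},{"translation":[0,0,0.1],"twist":0,"claw":0},{"translation":[0,0,0.15],"twist":0,"claw":0},{"translation":[0,0,0.15],"twist":0,"claw":0},{"translation":[0,0,0],"twist":0,"claw":0}]'
```

```text
clock: 12.72
tool_pos: [0.5385, 0.2837, 0.1306]
eef_rot: [0.104, 0.995, -0.001, -0.001]
contact_force: [-1.2, 0.4, -1.9]
opening: 0.167
```

```bash
python3 -m jog '[{"translation":[0,0,0.1],"twist":0,"claw":0},{"translation":[0,0,0.15],"twist":0,"claw":0},{"translation":[0,0,0],"twist":0,"claw":0}]'
```

```text
clock: 12.97
tool_pos: [0.5386, 0.2838, 0.1205]
eef_rot: [0.104, 0.995, -0.001, -0.001]
contact_force: [0.4, 1.0, -1.5]
opening: 0.168
```

```bash
python3 -m jog '[{"translation":[0,0,0.1],"twist":0,"claw":0},{"translation":[0,0,0.15],"twist":0,"claw":0},{"translation":[0,0,0.1],"twist":0,"claw":0},{"translation":[0,0,0],"twist":0,"claw":0}]'|grep -E 'pos|force'
```

```text
tool_pos: [0.5386, 0.2838, 0.1066]
contact_force: [0.2, -0.5, -1.0]
```

```bash
python3 -m jog '[{"translation":[0,0,0.05],"twist":0,"claw":0},{"translation":[0,0,0.03],"twist":0,"claw":0},{"translation":[0,0,0],"twist":0,"claw":0}]'|grep -E 'pos|force'
```

```text
tool_pos: [0.5391, 0.2842, 0.1044]
contact_force: [0.5, -0.1, -0.5]
```

```bash
python3 -m jog '[{"translation":[0,0,0.05],"twist":0,"claw":0},{"translation":[0,0,0],"twist":0,"claw":0}]'|grep -E 'pos|force'
```

```text
tool_pos: [0.5395, 0.2844, 0.1027]
contact_force: [0.5, 0.8, -0.7]
```

```bash
python3 -m jog '[{"translation":[0,0,0.03],"twist":0,"claw":0},{"translation":[0,0,0],"twist":0,"claw":0}]'|grep -E 'pos|force'
```

```text
tool_pos: [0.5395, 0.2844, 0.1016]
contact_force: [-0.2, 0.0, 2.3]
```

On the pad. Now I'll release, rise, shut the fingers and look.

```bash
python3 -m jog '[{"translation":[0,0,0],"twist":0,"claw":50},{"translation":[0,0,0],"twist":0,"claw":50},{"translation":[0,0,0],"twist":0,"claw":50},{"translation":[0,0,0],"twist":0,"claw":50},{"translation":[0,0,-0.4],"twist":0,"claw":50},{"translation":[0,0,-0.6],"twist":0,"claw":50},{"translation":[0,0,-0.5],"twist":0,"claw":50},{"translation":[0,0,-0.2],"twist":0,"claw":0},{"translation":[0,0,0],"twist":0,"claw":0},{"translation":[0,0,0],"twist":0,"claw":0},{"translation":[0,0,0],"twist":0,"claw":0},{"translation":[0,0,0],"twist":0,"claw":0}]'
python3 - <<'E'
from h import *
st();C=cam('wrist')
cv2.imwrite('pics/w5.png',cv2.resize(C[0]['img'][80:330,170:470],None,fx=2,fy=2)[:,:,::-1])
for c in blobs(hsv(C,(50,120,40),(75,255,255)),300)[:2]: print(cv2.boundingRect(c),rectw(C,c,.142))
E
```

```text
clock: 14.88
tool_pos: [0.5384, 0.2837, 0.1679]
eef_rot: [0.104, 0.995, -0.001, -0.001]
contact_force: [-0.9, -0.1, 0.5]
opening: 0.15
t 14.88 tcp [0.5384 0.2837 0.1679] yaw(tool y) 78.11 z [-0.002 -0.001 -1.   ] F [-0.9 -0.1  0.5] op 0.15
(306, 171, 27, 117) ([0.5361, 0.285, 0.0757, 0.0158], -12.3)
```

View pics/w5.png

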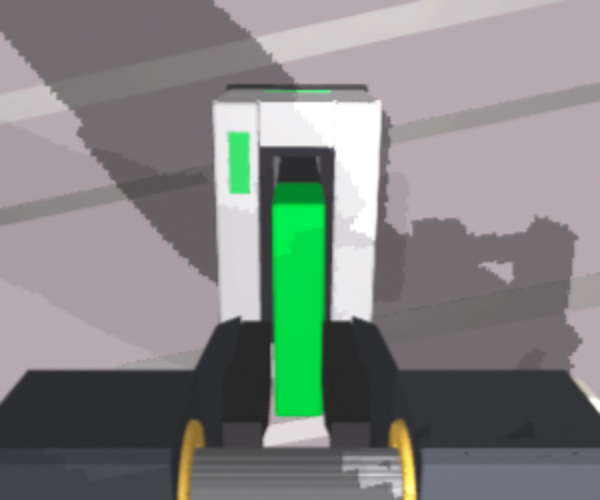

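Green stands upright in the slot, centred under the fingers at (298,310). I'll shut fully and press.

```bash
python3 -m jog '[{"translation":[0,0,0],"twist":0,"claw":0},{"translation":[0,0,0],"twist":0,"claw":0},{"translation":[0,0,0.2],"twist":0,"claw":0},{"translation":[0,0,0.2],"twist":0,"claw":0},{"translation":[0,0,0.1],"twist":0,"claw":0},{"translation":[0,0,0],"twist":0,"claw":0}]'|grep -E 'pos|force|open'
```

```text
tool_pos: [0.5383, 0.2836, 0.1476]
contact_force: [-0.2, -0.2, 0.1]
opening: 0.007
```

```bash
python3 -m jog '[{"translation":[0,0,0.05],"twist":0,"claw":0},{"translation":[0,0,0.05],"twist":0,"claw":0},{"translation":[0,0,0.05],"twist":0,"claw":0}]'|grep -E 'pos|force'
python3 -m jog '[{"translation":[0,0,0.05],"twist":0,"claw":0},{"translation":[0,0,0.05],"twist":0,"claw":0},{"translation":[0,0,0],"twist":0,"claw":0}]'|grep -E 'pos|force'
```

```text
tool_pos: [0.5393, 0.2843, 0.1433]
contact_force: [0.6, -0.1, 0.1]
tool_pos: [0.5393, 0.2843, 0.1394]
contact_force: [-1.0, 0.1, 2.3]
```

```bash
python3 -m jog '[{"translation":[0,0,0.05],"twist":0,"claw":0},{"translation":[0,0,0.05],"twist":0,"claw":0},{"translation":[0,0,0.05],"twist":0,"claw":0},{"translation":[0,0,0.05],"twist":0,"claw":0},{"translation":[0,0,0],"twist":0,"claw":0}]'|grep -E 'pos|force'
```

```text
tool_pos: [0.5393, 0.2843, 0.1312]
contact_force: [0.2, 0.0, 3.5]
```

```bash
python3 -m jog '[{"translation":[0,0,0.05],"twist":0,"claw":0},{"translation":[0,0,0.04],"twist":0,"claw":0},{"translation":[0,0,0],"twist":0,"claw":0}]'|grep -E 'pos|force'
```

```text
tool_pos: [0.5394, 0.2843, 0.1277]
contact_force: [-0.2, -0.3, 5.0]
```

```bash
python3 -m jog '[{"translation":[0,0,0.04],"twist":0,"claw":0},{"translation":[0,0,0],"twist":0,"claw":0}]'|grep -E 'pos|force'
```

```text
tool_pos: [0.5394, 0.2844, 0.1262]
contact_force: [-0.6, -0.3, 5.4]
```

```bash
python3 -m jog '[{"translation":[0,0,0.03],"twist":0,"claw":0},{"translation":[0,0,0],"twist":0,"claw":0}]'|grep -E 'pos|force'
```

```text
tool_pos: [0.5393, 0.2843, 0.125]
contact_force: [-0.2, -0.7, 4.6]
```

```bash
python3 -m jog '[{"translation":[0,0,0.04],"twist":0,"claw":0},{"translation":[0,0,0],"twist":0,"claw":0}]'|grep -E 'pos|force'
```

```text
tool_pos: [0.5394, 0.2843, 0.1234]
contact_force: [0.3, -0.4, 5.1]
```

```bash
python3 -m jog '[{"translation":[0,0,0.03],"twist":0,"claw":0},{"translation":[0,0,0],"twist":0,"claw":0}]'|grep -E 'pos|force'
```

```text
tool_pos: [0.5394, 0.2843, 0.1222]
contact_force: [0.4, -0.2, 4.9]
```

```bash
python3 -m jog '[{"translation":[0,0,0.03],"twist":0,"claw":0},{"translation":[0,0,0],"twist":0,"claw":0}]'|grep -E 'pos|force'
```

```text
tool_pos: [0.5393, 0.2843, 0.1209]
contact_force: [0.3, 1.1, 5.1]
```

```bash
python3 -m jog '[{"translation":[0,0,0.03],"twist":0,"claw":0},{"translation":[0,0,0],"twist":0,"claw":0}]'|grep -E 'pos|force'
```

```text
tool_pos: [0.5394, 0.2843, 0.1198]
contact_force: [-0.0, -0.3, 5.5]
```

```bash
python3 -m jog '[{"translation":[0,0,0.03],"twist":0,"claw":0},{"translation":[0,0,0],"twist":0,"claw":0}]'|grep -E 'pos|force'
```

```text
tool_pos: [0.5394, 0.2844, 0.1187]
contact_force: [0.0, -0.4, 6.4]
```

```bash
python3 -m jog '[{"translation":[0,0,0.025],"twist":0,"claw":0},{"translation":[0,0,0],"twist":0,"claw":0}]'|grep -E 'pos|force'
```

```text
tool_pos: [0.5394, 0.2846, 0.1181]
contact_force: [-0.8, -0.1, 9.3]
```

```bash
python3 -m jog '[{"translation":[0,0,0.02],"twist":0,"claw":0},{"translation":[0,0,0],"twist":0,"claw":0}]'|grep -E 'pos|force'
```

```text
tool_pos: [0.5395, 0.2848, 0.1177]
contact_force: [-1.6, -0.1, 11.5]
```

```bash
python3 -m jog '[{"translation":[0,0,0.01],"twist":0,"claw":0},{"translation":[0,0,0],"twist":0,"claw":0}]'|grep -E 'pos|force'
```

```text
tool_pos: [0.5395, 0.2849, 0.1175]
contact_force: [-2.2, 0.7, 11.5]
```

Rubber stop felt, as with the first press. I'll lift off and check from the scene camera.

```bash
python3 -m jog '[{"translation":[0,0,-0.15],"twist":0,"claw":0},{"translation":[0,0,-0.15],"twist":0,"claw":0},{"translation":[0,0,-0.2],"twist":0,"claw":0},{"translation":[0,0,-0.3],"twist":0,"claw":0},{"translation":[0,0,-0.7],"twist":0,"claw":0},{"translation":[0,0,-0.9],"twist":0,"claw":0},{"translation":[0,0,-0.9],"twist":0,"claw":0},{"translation":[0.9,0,0],"twist":0,"claw":0},{"translation":[0.9,0,0],"twist":0,"claw":0},{"translation":[0.5,0,0],"twist":0,"claw":0},{"translation":[0,0,0],"twist":0,"claw":0}]'
python3 - <<'E'
from h import *
C=cam('scene')
cv2.imwrite('pics/s2.png',cv2.resize(C[0]['img'][120:320,180:420],None,fx=3,fy=3)[:,:,::-1])
W=cam('wrist')
for c in blobs(hsv(W,(50,120,40),(75,255,255)),100)[:2]: print(cv2.boundingRect(c),rectw(W,c,.122),rectw(W,c,.142))
E
```

```text
clock: 19.18
tool_pos: [0.4439, 0.3049, 0.2494]
eef_rot: [0.1, 0.995, 0.0, -0.002]
contact_force: [0.3, 0.0, 0.2]
opening: 0.006
(311, 238, 14, 66) ([0.5282, 0.2846, 0.0734, 0.0125], -15.5) ([0.5168, 0.2871, 0.068, 0.0116], -15.5)
```

View pics/s2.png

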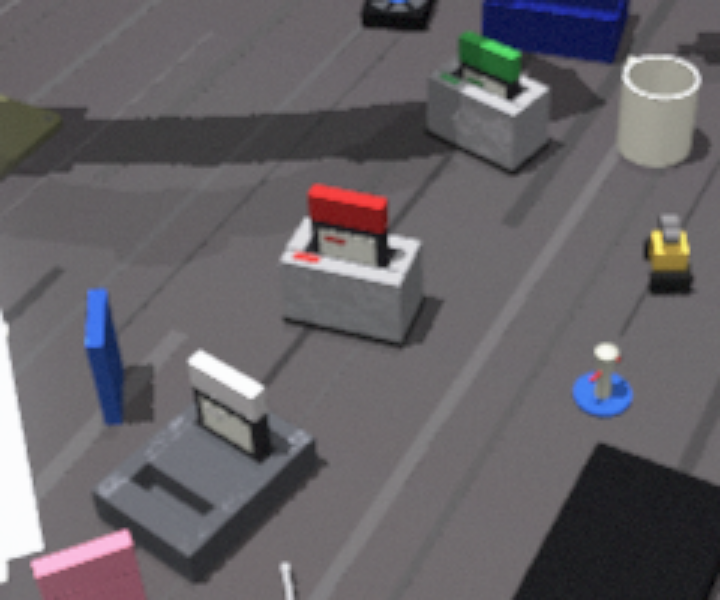

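Green stands in dock_b around (490,65), lower than red does in dock_a around (347,225), and everything else is in place. I'll check the height of both numerically in the scene view.

```bash
python3 - <<'E'
from h import *
C=cam('scene');img=C[0]['img'].shape[:2]
for n,lo,hi,xy,a,roi in [('green',(50,120,40),(75,255,255),(.5393,.2843),-12,(320,120,365,160)),('red',(0,150,60),(8,255,255),(.5405,-.0165),9.5,(275,175,320,215))]:
    m=hsv(C,lo,hi);q=np.zeros_like(m);q[roi[1]:roi[3],roi[0]:roi[2]]=m[roi[1]:roi[3],roi[0]:roi[2]]
    c=blobs(q,30)[0];print(n,'seen',cv2.boundingRect(c))
    Rz=R.from_euler('z',a,degrees=True).as_matrix()
    for zt in (.118,.123,.130,.136,.142):
        P=[proj(C,np.append(xy,0)+Rz@np.array([sx*.035,sy*.0075,0])+[0,0,zt-h]) for sx in(1,-1) for sy in(1,-1) for h in(0,.03)]
        print(zt,cv2.boundingRect(np.array(P,np.float32)))
print(r.get_state()['clock'])
E
```

```text
green seen (334, 131, 20, 17)
0.118 (332, 130, 22, 19)
0.123 (332, 129, 22, 19)
0.13 (332, 127, 22, 19)
0.136 (332, 125, 22, 19)
0.142 (332, 124, 22, 19)
red seen (283, 182, 26, 16)
0.118 (282, 187, 27, 18)
0.123 (282, 185, 27, 18)
0.13 (281, 183, 28, 18)
0.136 (281, 182, 28, 18)
0.142 (281, 180, 28, 18)
19.3333
```

```bash
python3 -c "
from plant import r
print(r.finish_job())"
```

```text
the job is handed in; nothing more can be done
None
```

The job is done and handed in at about 19 s of the 64 s allowed. I pressed the red drive until the catch let go, then moved the green spare from the stand into dock_b and pressed it until the catch held.

- **Forces:** both presses ended at about 11.5 N measured, clearly on the rubber stop. That is just short of the 12–14 N you gave as the sign of a complete press, and well under 18 N. Readings were taken between small steps, so I did not see any brief peaks in between.
- **Red drive:** the last scene picture puts its top at about 0.14 m, so it is standing popped up in dock_a.
- **Green drive:** its top is at about 0.12 m, so it is held down in dock_b.
- **Everything else in that view:** the white drive and the blue and pink look-alikes are where they were, and so are the bystanders that show. The arm was clear of everything.

Three checks were less clean:
- **Height resolution:** the scene camera resolves drive height only to about 4 mm per pixel, so the two heights are approximate. The gap between up and held is still clear.
- **Dock_b position:** my position estimates for dock_b disagreed by about 3 mm, which a close look before insertion settled.
- **Last wrist view:** the final wrist measurement of the green drive came out skewed at −15.5° instead of about −12°. I didn't follow it up; it was an oblique view, and in the scene picture the drive stands normally in the slot.

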